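# Run the touch scale of an induction hob up to boost

## Robot

A 6-joint arm with a two-finger parallel gripper is mounted at the origin on the work surface. World frame = base frame: x ahead of the robot, y to its left, z up, the work surface at z = 0. Lengths are in mm, angles in rad, forces in N, time in s.
With the tool pointing down it reaches from about 275 to 1000 mm from the base axis. Payload 8.4 kg.
Tool frame: the origin (TCP) lies at the very end of the fingers, on their centre line; the grasp point (between the pads) lies 19 mm behind it; z points along the fingers, y is the line along which they close (so a half turn about z gives the same grasp; the last joint's range is limited). The gripper opens to 85 mm and grips with 20 to 120 N. Pads are 22 mm wide; open, the fingers measure 114 mm over their backs; the gripper's body (76 mm by 85 mm) begins 54 mm behind the grasp point. The pads swing forward as they close: fully open they stand 13 mm farther back than shut.
Start: joints at [1.281, 0.353, 1.633, -0, 1.155, -0.002], TCP at [177.401, 599.297, 231.281] pointing down, gripper open.
Joint ranges: [-2.63, 2.63], [-0.92, 2.1], [0.06, 2.66], [-1.3, 4.44], [0, 2.69], [-3.02, 3.02]. Speed limits (rad/s): [2.22, 2.22, 2.79, 3.14, 3.14, 3.14].

## Interface

Orientations are given as [roll, pitch, yaw] about the fixed x, y, z axes, in that order (R = Rz(yaw) Ry(pitch) Rx(roll)).
In Python, from rig import telemetry, imaging, r gives the robot as it stands. The module is installed in compiled form; this text tells all that it offers.
- The arm moves only by the tool step_arm, never from a script. Its argument "moves" is a list of rows, each a list of 3 entries, a list of its own where there are three numbers: the turn, a rotation vector about the tool's x, y, z scaled (see below), then the shift along the tool's x, y, z scaled (see below), then the opening, from -1 (shut) to 1 (fully open). A call has 1 to 8 rows; each row is the pose to reach, as a shift and turn from the pose commanded when the call began, along the tool's axes at that moment; what a row does not reach only later rows make up. The controller multiplies each number of a shift by 200 mm and each number of a turn by 45 degrees. A row lasts 1/10 s, in which the tool goes at most 50 mm and 8.59 degrees, less where a joint would pass 70% of its speed; a pose out of reach is approached as far as the arm can. A call with a number of a shift or a turn outside -1 to 1 is refused whole. A call with a gripper value outside its range is refused whole. The fingers move at their own pace and stop on an object; "squeeze" is the grip in N (left out, the last holds). Time passes only in rows, so rows that repeat a pose let the fingers close. It gives the time, the measured TCP pose, the force, the opening and the grip force at its end, in the units of the state.
- telemetry.sense(): the state, without advancing time (a new reading comes with each control period).
- imaging.grab_frame(name): name is "side" or "top" or "wrist"; returns the picture (384x512x3 uint8, red, green, blue); there is no depth.
- imaging.calibration(name): a dict with "fx", "fy", "cx", "cy" (pixels), "cam_to_world" (4x4, takes a point from camera to world coordinates). Camera axes: x right, y up, looking along -z (the intrinsics and any distortion apply to the point x, -y, -z); pixel columns grow to the right and rows downward; lengths in mm; the calibration is good to about 2 mm. The wrist camera is an equidistant fisheye: a pixel r from the principal point sees the ray r / f radians off the axis. A picture is of the moment at which its call begins: read the wrist's pose just before it. calibration takes no time and is no camera call; for the wrist camera it gives the pose at the moment of the call.
- r.sign_off(): hands the job in; it is judged then, once.
Trained networks look in the newest picture that a camera, given by its name, has taken for a name from the list of things; names that differ only in an ending like _2 or _b are one class to them, and where a whole thing is asked for, a point or a joint stands for the part that bears it (a point fixed in the world has none). Each returns a list of dicts, best first, with "conf" (0 to 1); they miss things now and then, are a little off and sometimes report something else, mostly with a low value. They report only what shows in the picture. A call takes as long as a camera call.
- imaging.recognise(camera, name): "extent" ([left, top, width, height] in pixels, round what is visible of it).
- imaging.mark_of(camera, name): "xy" ([column, row] in pixels: a listed point, or the origin of a listed thing).
The state is a dict: "clock": time; "qpos": joint angles; "qvel": joint speeds; "joint_efforts": joint torques, N m; "eef_pos": TCP position; "tcp_rot": TCP orientation; "contact_force": force on the tool from outside, world axes, zero at the start; "wrist_torque": the same for the moment, N m; "opening": opening from 0.0 (shut) to 1.0 (fully open); "grasp_force": force on a finger pad.
Only numpy, scipy, OpenCV 4.12 (cv2) and the standard library are available. Lean on these libraries where they do the work, as an engineer would, in place of code of your own. Each camera call takes 0.05 s, during which the arm holds its last target. There are 200 camera calls.

## Task

The lidded steel pot stands on one of the two cooking zones of the hob. With shut fingers pointing down, rest the fingertips on the lowest mark of the touch scale in front of that zone, slide them along the scale mark by mark to the highest mark with a light touch on the glass, and finish while still holding them lightly on that last mark (it calls up boost). Touch the glass nowhere but on that scale, and leave the pot and everything else standing where it is, neither lifted nor shoved.

Things in the scene. Friction and masses are not known exactly. Their poses are not given: they have to be found in the camera images.
- hob: portable double induction hob, black glass 350 mm deep (x) by 580 wide (y). Origin: centre of the housing's underside; x points away from the robot, y to its left, z up. Level glass 55 mm above the origin (62 above the table). Two ringed zones, 184 mm across, at x 60, y +145 and -145 mm. It stays put but its soft rubber feet sink 1 mm per 6 N (8 mm at most), springing back; over 15 N is too hard
- left_low (a point): lowest (shortest) mark of the left zone's touch scale, on the glass. A scale is a straight row of nine flush white printed bars, 17.5 mm apart, 140 mm from first to last, near the glass's front edge (hob x -135 mm), running along the hob's y. Bars grow from 6 to 22 mm long from the lowest at the user's left (+y) to the highest at the user's right (-y), on both scales alike
- left_high (a point): highest (longest) mark of the left zone's scale, on the glass, 140 mm from left_low along the hob's -y. Two round key rings, 20 mm across, lie between the two scales at hob y +24 and -24 mm: not part of either scale
- right_low (a point): lowest (shortest) mark of the right zone's touch scale, on the glass; same layout as the left scale
- right_high (a point): highest (longest) mark of the right zone's scale, on the glass, 140 mm from right_low along the hob's -y
- pot: low steel pot with lid and two loop handles, diameter 186 mm, 112 mm high with its knob, 246 mm over the handles, 1.2 kg; stands on the left or the right zone, its wall about 100 mm beyond the scale's line. Origin: centre of its underside, z up
- bowl: white ceramic bowl, 150 mm across, 65 mm high, standing on the other zone. Origin: centre of its underside
- spatula: wooden spatula 220 mm long lying on the glass between the zones. Origin: centre of its underside; x towards its blade
- salt: steel salt shaker, 46 mm across, 69 mm high, on the table. Origin: centre of its underside
- jar: glass jar with red lid, 76 mm across, 95 mm high, on the table. Origin: centre of its underside
- cup: blue two-handled cup, 76 mm across, 95 mm high, on the table. Origin: centre of its underside
- timer: white round kitchen timer, 64 mm across, 34 mm high, on the table near the robot. Origin: centre of its underside
- saucer: low blue ceramic saucer, 110 mm across, 18 mm high, on the table. Origin: centre of its underside

How it is judged:
By the outcome, as a careful person would: the job done as asked, in the order asked, and still so for the second after the job is handed in, while the arm keeps its last pose, push and grip.
It also fails if it takes over 45 s, if anything falls off the work surface, if the arm or the gripper's body presses on something with over 40 N, if the wrist force passes 120 N, or if a joint passes its speed limit or range.

## Working session

There is one attempt and no reset: what is moved stays moved. The work goes in short steps, Python scripts to look and compute and a tool call to move; the robot and the scene stay as the last step left them, time stands still between calls to the robot, and variables do not carry over. Pictures are saved under pics/ and viewed, at most 10 in all, crops included, and the job is handed in when it is done.

Besides the shell and the picture viewer there is one more tool, called after ">>>" as a command line: name --argument value ..., lists and objects as JSON in quotes. step_arm: Moves the arm, as the interface text tells. Its arguments: {"type":"object","properties":{"moves":{"type":"array"},"squeeze":{"type":"number"}},"required":["moves"]}

```bash
mkdir -p pics
cat > h.py <<'E'
import numpy as np, cv2
from rig import telemetry, imaging, r
def ray(cam,uv,c=None):
    c=c or imaging.calibration(cam); T=np.array(c["cam_to_world"])
    x=(uv[0]-c["cx"])/c["fx"]; y=(uv[1]-c["cy"])/c["fy"]
    if cam=="wrist":
        t=np.hypot(x,y); s=np.sin(t)/t if t>1e-9 else 1
        d=np.array([x*s,-y*s,-np.cos(t)])
    else: d=np.array([x,-y,-1.])
    d=T[:3,:3]@d; return T[:3,3],d/np.linalg.norm(d)
def onz(cam,uv,z,c=None):
    o,d=ray(cam,uv,c); return o+d*(z-o[2])/d[2]
def tri(a,b):
    (o1,d1),(o2,d2)=a,b
    A=np.array([d1,-d2]).T; s=np.linalg.lstsq(A,o2-o1,rcond=None)[0]
    p,q=o1+s[0]*d1,o2+s[1]*d2; return (p+q)/2,np.linalg.norm(p-q)
def save(cam,n):
    im=imaging.grab_frame(cam); cv2.imwrite(f"pics/{n}.png",im[:,:,::-1]); return im
E
python3 - <<'E'
from h import *
np.set_printoptions(precision=1,suppress=True)
s=telemetry.sense(); print(s["eef_pos"],s["tcp_rot"],s["contact_force"])
a=save("top","t0");b=save("side","s0");save("wrist","w0")
cv2.imwrite("pics/ts0.png",np.hstack([a,b])[:,:,::-1][:, :1024]) 
for cam in("top","side","wrist"):
    c=imaging.calibration(cam); print(cam,c["fx"],np.array(c["cam_to_world"])[:3,3], [k for k in c])
    for n in("left_low","left_high","right_low","right_high","hob","pot","bowl"):
        m=imaging.mark_of(cam,n)[:2]
        print(n,[(np.round(q["xy"],1),round(q["conf"],2),onz(cam,q["xy"],62)) for q in m])
E
```

```text
[177.3 598.8 230.5] [-3.1  0.   2.9] [ 0.2 -0.   0.1]
top 443.6365915696652 [ 294.4  -11.5 1615.2] ['fx', 'fy', 'cx', 'cy', 'cam_to_world']
left_low [(array([171.1, 193.8]), 0.83, array([548.5, 294.9,  62. ])), (array([241.3, 153.2]), 0.56, array([699.8,  48.1,  62. ]))]
left_high [(array([211.2, 205.5]), 0.63, array([508.3, 151.2,  62. ]))]
right_low [(array([255.8, 209.6]), 0.55, array([495.7,  -6.7,  62. ]))]
right_high [(array([297.8, 213.3]), 0.66, array([ 484.4, -154.8,   62. ]))]
hob [(array([241.2, 173.2]), 0.71, array([626.2,  47.2,  62. ]))]
pot []
bowl [(array([241.6, 172.3]), 0.71, array([629.5,  45.8,  62. ])), (array([197.6, 149.2]), 0.64, array([712.7, 206.1,  62. ]))]
side 447.41186708891036 [  280.1 -1360.1  1180.8] ['fx', 'fy', 'cx', 'cy', 'cam_to_world']
left_low [(array([249.4, 150.5]), 0.85, array([549.4, 309.6,  62. ])), (array([211.5, 139.6]), 0.25, array([389.2, 427. ,  62. ]))]
left_high [(array([247.4, 171.2]), 0.86, array([516.1, 154.7,  62. ]))]
right_low [(array([247.4, 192.9]), 0.85, array([493.5,  10.1,  62. ]))]
right_high [(array([248.7, 216.5]), 0.89, array([ 476.6, -129.5,   62. ]))]
hob [(array([277.9, 192.1]), 0.71, array([614.6,  -3.7,  62. ])), (array([211.1, 262.7]), 0.63, array([ 316.7, -337.5,   62. ]))]
pot [(array([298.7, 208.4]), 0.72, array([ 672.8, -113.6,   62. ]))]
bowl [(array([294.2, 160.8]), 0.92, array([730.3, 199.5,  62. ]))]
wrist 297.3186396354542 [113.5 617.9 373.7] ['fx', 'fy', 'cx', 'cy', 'cam_to_world']
left_low []
left_high []
right_low []
right_high []
hob []
pot []
bowl [(array([230.7, 313.3]), 0.4, array([349.6, 518.7,  62. ]))]
```

View pics/t0.png

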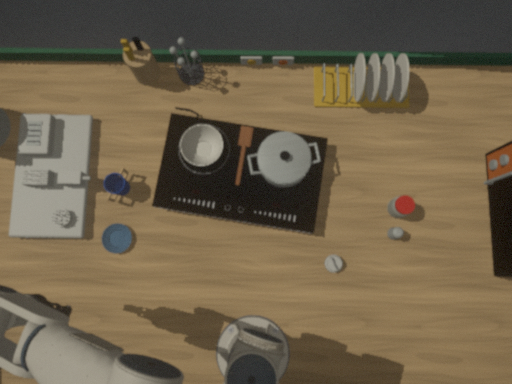

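View pics/s0.png

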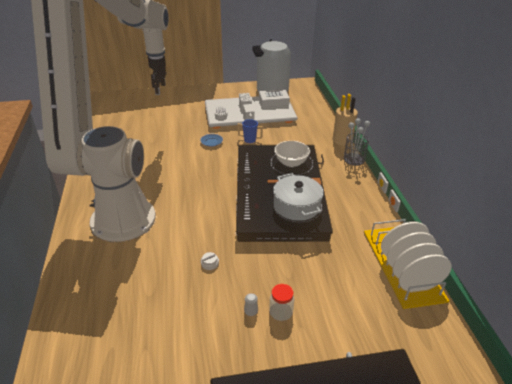

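The pot stands on the right zone, with its scale running from about px (175–210) in the top view's lower row: right scale from (255,211) to (297,217), bowl on the left zone. The right scale is at roughly (495,0) to (480,-140). I'm moving over it to look from close by.

```bash
cat >> h.py <<'E'
from scipy.spatial.transform import Rotation as Ro
def plan(p,yaw=None):
    s=telemetry.sense(); R=Ro.from_euler("xyz",s["tcp_rot"])
    d=R.inv().apply(np.array(p)-s["eef_pos"])
    out=np.round(d/200,4)
    t=(R.inv()*Ro.from_euler("xyz",[np.pi,0,yaw])).as_rotvec()/(np.pi/4) if yaw is not None else None
    print("pos",np.round(s["eef_pos"],2),"rot",np.round(s["tcp_rot"],4),"F",np.round(s["contact_force"],2),"t",round(s["clock"],2),"shift",out,"turn",None if t is None else np.round(t,4))
E
python3 -c "
from h import *
plan([470,-60,230],2.987)"
```

```text
pos [177.39 599.3  231.28] rot [-3.1416 -0.      2.8538] F [-0.28  0.55 -0.32] t 1.2 shift [-2.3385 -2.7457  0.0064] turn [-0.     -0.     -0.1696]
```

>>> step_arm --moves '[[[0,0,0],[-0.78,-0.92,0],-1],[[0,0,0],[-0.78,-0.92,0],-1],[[0,0,0],[-0.78,-0.92,0],-1],[[0,0,0],[-0.78,-0.92,0],-1],[[0,0,0],[-0.78,-0.92,0],-1],[[0,0,0],[-0.78,-0.92,0],-1]]' --squeeze 20

```text
clock: 1.8
eef_pos: [275.7, 374.6, 231.3]
tcp_rot: [-3.14, 0.001, 2.851]
contact_force: [-0.4, 0.5, 0.7]
opening: 0.004
grasp_force: 0.0
```

>>> step_arm --moves '[[[0,0,0],[-0.78,-0.92,0],-1],[[0,0,0],[-0.78,-0.92,0],-1],[[0,0,0],[-0.78,-0.92,0],-1],[[0,0,0],[-0.78,-0.92,0],-1],[[0,0,0],[-0.78,-0.92,0],-1],[[0,0,0],[-0.78,-0.92,0],-1]]'

```text
clock: 2.4
eef_pos: [373.9, 154.8, 231.7]
tcp_rot: [-3.141, 0.001, 2.849]
contact_force: [-0.0, 0.2, -0.3]
opening: -0.0
grasp_force: 0.0
```

>>> step_arm --moves '[[[0,0,-0.17],[-0.78,-0.92,0],-1],[[0,0,-0.17],[-0.78,-0.92,0],-1],[[0,0,-0.17],[-0.78,-0.92,0],-1],[[0,0,-0.17],[-0.78,-0.92,0],-1],[[0,0,-0.17],[-0.78,-0.92,0],-1],[[0,0,-0.17],[-0.78,-0.92,0],-1],[[0,0,-0.17],[-0.78,-0.92,0],-1]]'

```text
clock: 3.1
eef_pos: [469.9, -62.7, 231.0]
tcp_rot: [3.141, -0.001, 2.985]
contact_force: [-0.3, 0.2, 0.3]
opening: 0.002
grasp_force: 0.0
```

```bash
cat > look.py <<'E'
import sys
from h import *
np.set_printoptions(precision=1,suppress=True)
plan([470,-60,230],2.987)
c=imaging.calibration("wrist"); im=save("wrist",sys.argv[1])
print(np.array(c["cam_to_world"]))
for n in("left_low","left_high","right_low","right_high"):
    print(n,[(q["xy"],round(q["conf"],2),onz("wrist",q["xy"],62,c)) for q in imaging.mark_of("wrist",n)[:2]])
E
python3 look.py w1
```

```text
pos [469.9 -62.7 231. ] rot [ 3.1 -0.   3. ] F [-0.3  0.2  0.3] t 3.1 shift [0. 0. 0.] turn [ 0. -0. -0.]
[[  0.2  -1.   -0.3 404.1]
 [  1.    0.2   0.  -52.8]
 [  0.   -0.3   1.  373.5]
 [  0.    0.    0.    1. ]]
left_low [([498.9, 183.0], 0.64, array([533.5, 282.2,  62. ])), ([5.3, 234.0], 0.2, array([ 499.1, -449.4,   62. ]))]
left_high [([424.2, 183.5], 0.57, array([513.6, 142.7,  62. ]))]
right_low [([307.2, 178.7], 0.86, array([485.7,  -4.7,  62. ]))]
right_high [([180.9, 185.0], 0.8, array([ 471.1, -142.6,   62. ]))]
```

View pics/w1.png

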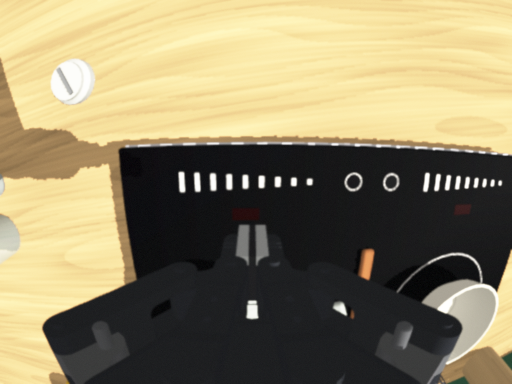

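The wrist view shows the right scale clearly: nine bars from the longest at (182,182) to the shortest at (310,182), key rings at (354,182) and (391,182). I'll fit all nine bars, then take a second view over the low mark.

```bash
cat > bars.py <<'E'
import sys
from h import *
np.set_printoptions(precision=2,suppress=True)
def bars(im,c,z,c0):
    g=cv2.cvtColor(im,cv2.COLOR_RGB2GRAY); m=((im.min(2)>130)).astype(np.uint8)
    n,l,st,_=cv2.connectedComponentsWithStats(m); out=[]
    for i in range(1,n):
        if 6<=st[i,4]<600 and st[i,2]<16 and st[i,3]<45:
            ys,xs=np.nonzero(l==i); w=g[ys,xs].astype(float); uv=(np.average(xs,weights=w),np.average(ys,weights=w))
            p=onz("wrist",uv,z,c)
            # in hob-aligned frame
            if c0[0]-40<p[0]<c0[0]+40 and -165<p[1]<15: out.append((uv,p,st[i,4]))
    out.sort(key=lambda o:-o[1][1]); return out
if __name__=="__main__":
    c=imaging.calibration("wrist"); im=save("wrist",sys.argv[1]); 
    for z in (52,62,72):
        o=bars(im,c,z,(478,0)); P=np.array([q[1][:2] for q in o])
        print(z,len(o)); 
        if z==62:
            for q in o: print(np.array(q[0]),q[1],q[2])
        print(z,"span",np.linalg.norm(P[0]-P[-1]),"yaw",np.arctan2(P[0,0]-P[-1,0],P[0,1]-P[-1,1]),P[0],P[-1])
E
python3 bars.py w2
```

```text
52 9
52 span 144.65946517850998 yaw 0.15503390799420452 [491.78  -1.08] [ 469.45 -144.01]
62 9
[308.19 182.25] [489.03  -2.65  62.  ] 36
[292.43 182.04] [486.2  -19.93  62.  ] 50
[276.32 182.23] [483.77 -37.36  62.  ] 61
[260.2  182.12] [481.01 -54.61  62.  ] 71
[243.73 182.01] [478.19 -72.18  62.  ] 80
[227.62 181.9 ] [475.4  -89.41  62.  ] 89
[211.62 181.85] [ 472.67 -106.69   62.  ] 100
[195.88 182.01] [ 470.14 -123.97   62.  ] 110
[180.5  181.97] [ 467.39 -141.14   62.  ] 121
62 span 140.16366494800275 yaw 0.15503390799420455 [489.03  -2.65] [ 467.39 -141.14]
72 9
72 span 135.66786471749543 yaw 0.15503390799420466 [486.28  -4.23] [ 465.34 -138.27]
```

>>> step_arm --moves '[[[0,0,0],[0.2,-0.27,0.3],-1],[[0,0,0],[0.2,-0.27,0.3],-1],[[0,0,0],[0.2,-0.27,0.3],-1],[[0,0,0],[0.2,-0.27,0.3],-1]]'

```text
clock: 3.8
eef_pos: [421.4, -109.7, 171.2]
tcp_rot: [3.141, -0.0, 2.987]
contact_force: [0.5, -0.4, 0.2]
opening: -0.002
grasp_force: 0.0
```

```bash
python3 bars.py w3; python3 -c "
from h import *
plan([480,-4,110],2.987)"
```

```text
52 10
52 span 146.10435319544246 yaw 0.20801437530653263 [494.57   1.08] [ 464.4  -141.88]
62 10
[370.66 236.87] [489.26  -2.78  62.  ] 38
[354.34 237.36] [486.35 -20.03  62.  ] 53
[337.29 238.1 ] [483.79 -37.35  62.  ] 68
[319.75 238.46] [480.96 -54.57  62.  ] 82
[301.56 238.92] [478.31 -71.94  62.  ] 96
[283.19 238.78] [475.2  -89.08  62.  ] 108
[266.02 232.15] [ 465.89 -103.97   62.  ] 10
[258.52 257.24] [ 490.82 -114.64   62.  ] 13
[245.34 257.26] [ 488.9  -127.06   62.  ] 12
[226.18 232.09] [ 460.24 -140.27   62.  ] 54
62 span 140.52112231753716 yaw 0.20801437530653238 [489.26  -2.78] [ 460.24 -140.27]
72 10
72 span 134.93789143963187 yaw 0.20801437530653255 [483.94  -6.64] [ 456.08 -138.67]
pos [ 422.47 -109.72  171.91] rot [3.1415e+00 1.3000e-03 2.9874e+00] F [ 0.69 -0.11 -0.02] t 3.85 shift [-0.2026  0.5665  0.3099] turn [0.0001 0.0017 0.0005]
```

```bash
python3 -c "
from h import *
for i in range(3): imaging.calibration('wrist'); plan([489.1,-2.7,72],2.9866)"
```

```text
pos [ 422.47 -109.72  171.91] rot [3.1415e+00 1.3000e-03 2.9874e+00] F [ 0.69 -0.11 -0.02] t 3.85 shift [-0.2463  0.5799  0.4999] turn [0.0001 0.0017 0.001 ]
pos [ 422.47 -109.72  171.91] rot [3.1415e+00 1.3000e-03 2.9874e+00] F [ 0.69 -0.11 -0.02] t 3.85 shift [-0.2463  0.5799  0.4999] turn [0.0001 0.0017 0.001 ]
pos [ 422.47 -109.72  171.91] rot [3.1415e+00 1.3000e-03 2.9874e+00] F [ 0.69 -0.11 -0.02] t 3.85 shift [-0.2463  0.5799  0.4999] turn [0.0001 0.0017 0.001 ]
```

>>> step_arm --moves '[[[0,0,0],[-0.12,0.29,0.1],-1],[[0,0,0],[-0.246,0.58,0.2],-1],[[0,0,0],[-0.246,0.58,0.3],-1],[[0,0,0],[-0.246,0.58,0.42],-1],[[0,0,0],[-0.246,0.58,0.42],-1],[[0,0,0],[-0.246,0.58,0.42],-1]]'

```text
clock: 4.45
eef_pos: [488.7, -2.4, 88.0]
tcp_rot: [3.142, 0.0, 2.988]
contact_force: [1.0, -0.7, 1.5]
opening: 0.001
grasp_force: 0.0
```

```bash
python3 -c "
from h import *
import cv2
for i in range(4): im=imaging.grab_frame('wrist'); plan([489.1,-2.7,72],2.9866)
cv2.imwrite('pics/w4.png',im[100:330,150:380,::-1].repeat(2,0).repeat(2,1))"
```

```text
pos [489.04  -2.81  88.58] rot [3.1414e+00 1.6000e-03 2.9876e+00] F [ 0.    0.55 -0.48] t 4.5 shift [-0.0001  0.0006  0.0829] turn [0.0003 0.002  0.0013]
pos [489.17  -3.09  88.83] rot [3.1413e+00 2.3000e-03 2.9872e+00] F [ 0.25 -0.07  0.44] t 4.55 shift [0.0008 0.0018 0.0842] turn [0.0004 0.003  0.0007]
pos [489.14  -3.24  88.85] rot [3.1412e+00 2.6000e-03 2.9868e+00] F [0.17 0.09 0.61] t 4.6 shift [0.0009 0.0026 0.0842] turn [0.0005 0.0033 0.0002]
pos [489.05  -3.34  88.79] rot [3.1412e+00 2.6000e-03 2.9866e+00] F [-0.73  1.19 -1.  ] t 4.65 shift [0.0005 0.0032 0.0839] turn [ 0.0005  0.0033 -0.    ]
```

View pics/w4.png

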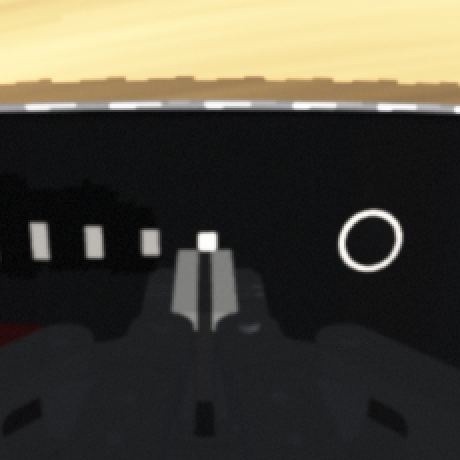

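The shortest bar (207,241 in the crop) lies centred under the shut fingertips. I'm lowering gently, watching the force.

>>> step_arm --moves '[[[0,0,0],[0,0.001,0.05],-1],[[0,0,0],[0,0.001,0.09],-1],[[0,0,0],[0,0.001,0.11],-1],[[0,0,0],[0,0.001,0.11],-1],[[0,0,0],[0,0.001,0.11],-1]]'

```text
clock: 5.15
eef_pos: [488.0, -2.8, 65.0]
tcp_rot: [-3.142, -0.001, 2.987]
contact_force: [0.1, 0.7, 0.2]
opening: 0.001
grasp_force: 0.0
```

>>> step_arm --moves '[[[0,0,0],[0,0,0.005],-1],[[0,0,0],[0,0,0.005],-1],[[0,0,0],[0,0,0.005],-1]]'

```text
clock: 5.45
eef_pos: [488.2, -2.8, 64.4]
tcp_rot: [3.142, 0.0, 2.987]
contact_force: [-0.2, 0.8, 0.7]
opening: -0.001
grasp_force: 0.0
```

>>> step_arm --moves '[[[0,0,0],[0,0,0.004],-1],[[0,0,0],[0,0,0.004],-1],[[0,0,0],[0,0,0.004],-1]]'

```text
clock: 5.75
eef_pos: [488.1, -2.8, 63.5]
tcp_rot: [3.142, 0.0, 2.987]
contact_force: [-0.4, 0.5, -1.2]
opening: 0.002
grasp_force: 0.0
```

>>> step_arm --moves '[[[0,0,0],[-0.003,0,0.004],-1],[[0,0,0],[-0.003,0,0.004],-1],[[0,0,0],[-0.003,0,0.004],-1]]'

```text
clock: 6.05
eef_pos: [488.7, -2.9, 62.7]
tcp_rot: [-3.142, -0.0, 2.987]
contact_force: [0.5, -0.8, -0.9]
opening: -0.004
grasp_force: 0.0
```

>>> step_arm --moves '[[[0,0,0],[0,0,0.004],-1],[[0,0,0],[0,0,0.004],-1],[[0,0,0],[0,0,0.004],-1]]'

```text
clock: 6.35
eef_pos: [488.8, -2.9, 61.9]
tcp_rot: [3.142, 0.0, 2.987]
contact_force: [0.6, -0.6, 0.3]
opening: 0.0
grasp_force: 0.5
```

>>> step_arm --moves '[[[0,0,0],[0,0,0.003],-1],[[0,0,0],[0,0,0.003],-1],[[0,0,0],[0,0,0.003],-1]]'

```text
clock: 6.65
eef_pos: [488.8, -2.9, 61.4]
tcp_rot: [-3.142, 0.0, 2.987]
contact_force: [-0.8, -0.1, 4.0]
opening: 0.005
grasp_force: 2.1
```

```bash
python3 -c "
from h import *
F=[]
for i in range(4): imaging.grab_frame('top'); F.append(telemetry.sense()['contact_force'])
print(np.mean(F,0)); plan([467.4,-141.1,61.2],2.9866)"
```

```text
[-0.74163598 -0.1527572   4.53164402]
pos [488.81  -2.87  61.37] rot [3.1416e+00 2.0000e-04 2.9873e+00] F [-0.32 -0.    4.94] t 6.85 shift [-5.000e-04 -6.994e-01  8.000e-04] turn [0.     0.0002 0.0009]
```

Resting on the lowest mark at about 4.5 N. Now sliding, two marks per call.

>>> step_arm --moves '[[[0,0,0],[0,-0.03,0],-1],[[0,0,0],[0,-0.06,0],-1],[[0,0,0],[0,-0.0875,0],-1],[[0,0,0],[0,-0.0875,0],-1],[[0,0,0],[0,-0.12,0],-1],[[0,0,0],[0,-0.15,0],-1],[[0,0,0],[0,-0.175,0],-1],[[0,0,0],[0,-0.175,0],-1]]'

```text
clock: 7.65
eef_pos: [483.1, -38.3, 61.3]
tcp_rot: [-3.141, -0.0, 2.987]
contact_force: [-1.0, -2.9, 4.7]
opening: 0.003
grasp_force: 2.4
```

>>> step_arm --moves '[[[0,0,0],[0,-0.03,0],-1],[[0,0,0],[0,-0.06,0],-1],[[0,0,0],[0,-0.0875,0],-1],[[0,0,0],[0,-0.0875,0],-1],[[0,0,0],[0,-0.12,0],-1],[[0,0,0],[0,-0.15,0],-1],[[0,0,0],[0,-0.175,0],-1],[[0,0,0],[0,-0.175,0],-1]]'

```text
clock: 8.45
eef_pos: [477.8, -72.9, 61.3]
tcp_rot: [-3.141, -0.0, 2.987]
contact_force: [-0.9, -3.0, 4.2]
opening: 0.003
grasp_force: 2.4
```

>>> step_arm --moves '[[[0,0,0],[0,-0.03,0],-1],[[0,0,0],[0,-0.06,0],-1],[[0,0,0],[0,-0.0875,0],-1],[[0,0,0],[0,-0.0875,0],-1],[[0,0,0],[0,-0.12,0],-1],[[0,0,0],[0,-0.15,0],-1],[[0,0,0],[0,-0.175,0],-1],[[0,0,0],[0,-0.175,0],-1]]'

```text
clock: 9.25
eef_pos: [472.4, -107.5, 61.3]
tcp_rot: [-3.141, -0.0, 2.987]
contact_force: [-0.4, -3.3, 4.6]
opening: -0.002
grasp_force: 2.4
```

```bash
python3 -c "
from h import *
plan([467.4,-141.1,61.2],2.9866)"
```

```text
pos [ 472.4  -107.51   61.27] rot [-3.1410e+00 -1.0000e-04  2.9871e+00] F [-0.44 -3.33  4.56] t 9.25 shift [-0.0011 -0.1698  0.0004] turn [-0.0007 -0.0001  0.0006]
```

>>> step_arm --moves '[[[0,0,0],[0,-0.03,0],-1],[[0,0,0],[0,-0.06,0],-1],[[0,0,0],[0,-0.0875,0],-1],[[0,0,0],[0,-0.0875,0],-1],[[0,0,0],[0,-0.115,0],-1],[[0,0,0],[-0.001,-0.145,0],-1],[[0,0,0],[-0.001,-0.172,0],-1],[[0,0,0],[-0.001,-0.172,0],-1]]'

```text
clock: 10.05
eef_pos: [467.4, -141.5, 61.3]
tcp_rot: [-3.141, 0.0, 2.987]
contact_force: [-1.6, -2.8, 5.2]
opening: 0.0
grasp_force: 2.4
```

```bash
python3 -c "
from h import *
im=imaging.grab_frame('wrist'); plan([467.4,-141.1,61.2],2.9866)
cv2.imwrite('pics/w5.png',im[100:330,150:380,::-1].repeat(2,0).repeat(2,1))"
```

```text
pos [ 467.41 -141.52   61.3 ] rot [-3.1407e+00  1.0000e-04  2.9873e+00] F [-1.56 -3.39  5.73] t 10.1 shift [0.0004 0.0021 0.0005] turn [-0.0011  0.0002  0.0008]
```

View pics/w5.png

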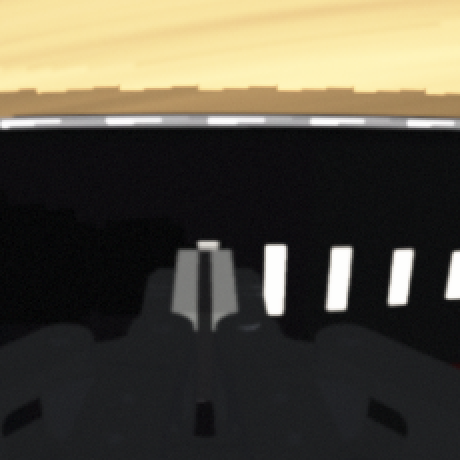

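The fingertips (206,250 in the crop) stand on the last, longest bar, whose near end shows at (208,244). They hold it at about 5 N, so I'm handing in.

```bash
python3 -c "
from h import *
print(r.sign_off())"
```

```text
the job is handed in; nothing more can be done
None
```

The pot was on the right zone, so I slid the shut fingertips along the right scale from lowest to highest mark with about 5 N of downward force, touching nothing else that I could see, and handed in at about 10 s while still holding them on the highest mark; the verdict was not shown.

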